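# Park the racing cars in their pit bays

## Robot

A 6-joint arm with a two-finger parallel gripper is mounted at the origin on the work surface. World frame = base frame: x ahead of the robot, y to its left, z up, the work surface at z = 0. Lengths are in m, angles in rad, forces in N, time in s.
With the tool pointing down it reaches from about 0.275 to 0.875 m from the base axis. Payload 12.5 kg.
Tool frame: the origin (TCP) lies on the centre line of the jaws, within the pads' length; the fingertips stand r.finger_overhang ahead of it and the grasp point (between the pads) lies 3 mm ahead of it (r.finger_overhang is the distance from the TCP to the fingertips, in m); z points along the fingers, y is the line along which they close (so a half turn about z gives the same grasp; the last joint's range is limited). The gripper opens to 85 mm and grips with 20 to 120 N. Pads are 22 mm wide; open, the fingers measure 114 mm over their backs; the gripper's body (76 mm by 85 mm) begins 54 mm behind the grasp point. The pads swing forward as they close: fully open they stand 13 mm farther back than shut.
Start: joints at [1.046, 0.351, 1.652, -0, 1.139, -0.085], TCP at [0.234, 0.498, 0.253] pointing down, gripper open.
Joint ranges: [-2.75, 2.75], [-0.79, 2.1], [0.01, 2.65], [-1.57, 4.71], [0.07, 3.14], [-2.87, 2.87]. Speed limits (rad/s): [2.22, 2.22, 2.79, 3.14, 3.14, 3.14].

## Interface

Orientations are given as a unit quaternion [x, y, z, w].
In Python, from cell import r, optics gives the robot as it stands. The module is installed in compiled form; this text tells all that it offers. Calls block until the motion is done:
- r.move_to(position, orientation): joint-space move of the TCP to a pose.
- r.move_linear(position, rot=None, vel=0.15): straight line of the TCP; rot=None keeps the orientation; vel is the mean speed in m/s.
- r.set_joints(angles): joint-space move.
- r.set_gripper(opening, squeeze=None): opening from 0.0 (shut) to 1.0 (fully open); squeeze is the grip in N (None keeps the last); returns when the fingers have stopped.
- r.sleep(seconds).
- r.inverse_kinematics(position, orientation): joint angles nearest the present ones, or None.
- optics.get_image(name): name is "scene" or "top"; returns a dict with "pixels" (384x512x3 uint8, red, green, blue), "depth" (384x512 float32, m along the optical axis (not along the pixel's ray), 0 where there is no reading), "fx", "fy", "cx", "cy" (pixels), "D" ([k1, k2, p1, p2, k3] as OpenCV has them; the pictures are not rectified), "camera_from_world" (4x4, takes a point from world to camera coordinates). Camera axes: x right, y down, z forward; pixel columns grow to the right and rows downward; lengths in m; the calibration is good to about 2 mm. A picture is of the moment at which its call begins.
A pose or a line that the arm cannot do raises r.PlanningError and nothing moves.
- r.hand_in(): hands the job in, once; it reports no verdict.
Readings, each from a call of its own:
- r.current_t(): time.
- r.current_q(): joint angles.
- r.current_qvel(): joint speeds.
- r.current_effort(): joint torques, N m.
- r.current_tool_pos(): TCP position.
- r.current_ee_rot(): TCP orientation.
- r.current_contact_force(): force on the tool from outside, world axes, zero at the start.
- r.current_torque(): the same for the moment, N m.
- r.current_opening(): opening from 0.0 (shut) to 1.0 (fully open).
Only numpy, scipy, OpenCV 4.12 (cv2) and the standard library are available. Lean on these libraries where they do the work, as an engineer would, in place of code of your own. Each camera call takes 0.05 s, during which the arm holds its last target. There are 200 camera calls.

## Task

Racing is over on the model car track: park the four racing cars (formula car, coupe, rally hatchback and go-kart), each in the pit bay made for its length, so the longest car goes in the longest bay and so on down to the shortest. Set each car on its wheels on the bay's plate, between the two stop bars, centred and in line with the bay (nose either way), and let go of it. Leave the recovery van standing where it is.

Things in the scene. Friction and masses are not known exactly. Their poses are not given: they have to be found in the camera images.
- formula: model formula racing car, white: open wheels standing out from a slim body, rear wing, black front wing. 160 long, 59 wide over the tyres, 34 high. The flat-sided body between front and rear wheels is 50 wide, from 32 behind to 24 ahead of the origin, 5 to 22 above the ground: grip there. Loose, 40 to 140 g, wheels do not turn. Sizes in mm; origin on the ground under its middle; x to the nose, y to its left side, z up.
- coupe: model racing coupe, white, low and smooth with black windows and a black rear spoiler. 135 long, 37 high; flat sides 54 wide (56 at the tyres) along the whole length, 7 to 24 above the ground: grip there, about the middle. Loose, 40 to 140 g, wheels do not turn. Sizes in mm; origin on the ground under its middle; x to the nose, y to its left side, z up.
- hatch: model rally hatchback, white, short bonnet, tall black window band under a white roof. 110 long, 43 high; flat sides 52 wide (54 at the tyres) along the whole length, 7 to 27 above the ground: grip there, about the middle. Loose, 40 to 140 g, wheels do not turn. Sizes in mm; origin on the ground under its middle; x to the nose, y to its left side, z up.
- kart: model go-kart, the smallest vehicle: black frame, white side pods, seat back, open wheels. 85 long, 54 wide over the tyres, 40 high; side pods 48 wide, from 15 behind to 15 ahead of the origin, 6 to 20 above the ground: grip there. Loose, 40 to 140 g, wheels do not turn. Sizes in mm; origin on the ground under its middle; x to the nose, y to its left side, z up.
- bay_xl: longest of the four pit bays, fixed: a flat black plate 194 long, 76 wide, 5 thick, with a low aluminium stop bar across each end (tops 12 above the table, 64 long). 178 clear between the bars, made for the 160 mm car. Sizes in mm; origin on the table under its middle; x along its length, y across, z up; both ends are alike.
- bay_l: second longest of the four pit bays, fixed: a flat black plate 169 long, 76 wide, 5 thick, with a low aluminium stop bar across each end (tops 12 above the table, 64 long). 153 clear between the bars, made for the 135 mm car. Sizes in mm; origin on the table under its middle; x along its length, y across, z up; both ends are alike.
- bay_m: third longest of the four pit bays, fixed: a flat black plate 144 long, 76 wide, 5 thick, with a low aluminium stop bar across each end (tops 12 above the table, 64 long). 128 clear between the bars, made for the 110 mm car. Sizes in mm; origin on the table under its middle; x along its length, y across, z up; both ends are alike.
- bay_s: shortest of the four pit bays, fixed: a flat black plate 119 long, 76 wide, 5 thick, with a low aluminium stop bar across each end (tops 12 above the table, 64 long). 103 clear between the bars, made for the 85 mm car. Sizes in mm; origin on the table under its middle; x along its length, y across, z up; both ends are alike.
- van: model recovery van, white, tall and boxy, 140 long, 60 wide, 64 high in mm; no racing car, it is to stay where it is. Loose. Origin on the ground under its middle, x to its nose.
Not all that is in view belongs to the job. Leave any red or turquoise look-alike of the hatch alone.

How it is judged:
At the end, for the whole second after the job is handed in: Each racing car is in its own bay, released, at rest: middle within 12 mm along and 13 mm across of the bay's middle, wheels on the plate (3 mm), in line within 0.17 rad either way round, tilt under 0.06 rad. Longest car in longest bay, and so on. The van is within 15 mm of its start (x of formula in the frame of bay_xl between -0.012 and 0.012 m and y of formula in the frame of bay_xl between -0.013 and 0.013 m and z of formula in the frame of bay_xl between 0.002 and 0.008 m and angle between the x axis of formula and the x axis of bay_xl, either way round below 0.17 rad and angle between each of formula, coupe, hatch, kart's own z axis and vertical below 0.06 rad and linear speed of each of formula, coupe, hatch, kart below 0.02 m/s and angular speed of each of formula, coupe, hatch, kart below 0.2 rad/s and contact force between each of formula, coupe, hatch, kart and the fingers below 0.05 N and x of coupe in the frame of bay_l between -0.012 and 0.012 m and y of coupe in the frame of bay_l between -0.013 and 0.013 m and z of coupe in the frame of bay_l between 0.002 and 0.008 m and angle between the x axis of coupe and the x axis of bay_l, either way round below 0.17 rad and x of hatch in the frame of bay_m between -0.012 and 0.012 m and y of hatch in the frame of bay_m between -0.013 and 0.013 m and z of hatch in the frame of bay_m between 0.002 and 0.008 m and angle between the x axis of hatch and the x axis of bay_m, either way round below 0.17 rad and x of kart in the frame of bay_s between -0.012 and 0.012 m and y of kart in the frame of bay_s between -0.013 and 0.013 m and z of kart in the frame of bay_s between 0.002 and 0.008 m and angle between the x axis of kart and the x axis of bay_s, either way round below 0.17 rad and distance of van from where it was at the start of the episode below 0.015 m); the robot touches nothing.
It fails at once if the recovery van is pushed or lifted more than 15 mm from its place (distance of van from where it was at the start of the episode above 0.015 m).
It also fails if it takes over 112 s, if anything falls off the work surface, if the arm or the gripper's body presses on something with over 40 N, if the wrist force passes 120 N, or if a joint passes its speed limit or range.

## Working session

There is one attempt and no reset: what is moved stays moved. The work goes in short steps, each a Python script; the robot and the scene stay as the last script left them, time stands still between calls to the robot, and variables do not carry over. Pictures are saved under pics/ and viewed, on a budget of 14 in all, crops included, one or two more only if the job needs it, and the job is handed in when it is done.

```bash
mkdir -p pics
python3 - <<'E'
from cell import r, optics
import cv2, numpy as np
for n in("top","scene"):
    im=optics.get_image(n); cv2.imwrite(f"pics/{n}0.png",im["pixels"][:,:,::-1]); np.savez(f"{n}0.npz",**im)
    T=im["camera_from_world"]; print(n,im["fx"],im["fy"],im["cx"],im["cy"],im["D"]); print(-T[:3,:3].T@T[:3,3]); print(T.round(3)); print(im["depth"].min(),im["depth"].max(),(im["depth"]==0).mean())
print(r.finger_overhang,r.current_t(),r.current_ee_rot(),r.current_tool_pos())
E
```

```text
top 385.67057023067304 385.67057023067304 255.35648753870015 181.77173985145654 [-0.03034084  0.          0.          0.          0.        ]
[0.3481299  0.0267918  1.17593005]
[[-0.006 -1.     0.031 -0.007]
 [-0.999  0.004 -0.049  0.406]
 [ 0.049 -0.031 -0.998  1.158]
 [ 0.     0.     0.     1.   ]]
0.0 2.0271096 0.004206339518229167
scene 391.29723292006156 391.29723292006156 249.70432449901523 193.93184220622433 [-0.0806078  0.         0.         0.         0.       ]
[ 0.96422195 -0.02341282  0.92338823]
[[ 2.100e-02  1.000e+00  5.000e-03 -1.000e-03]
 [ 8.600e-01 -1.500e-02 -5.110e-01 -3.580e-01]
 [-5.100e-01  1.500e-02 -8.600e-01  1.286e+00]
 [ 0.000e+00  0.000e+00  0.000e+00  1.000e+00]]
0.0 2.5948668 0.0038808186848958335
0.022 0.1 [ 2.18133840e-01  9.75918740e-01 -4.63105144e-04 -1.61127302e-04] [0.23401487 0.49744603 0.25282918]
```

View pics/top0.png

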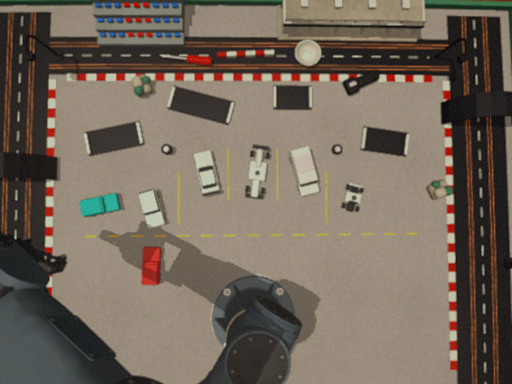

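View pics/scene0.png

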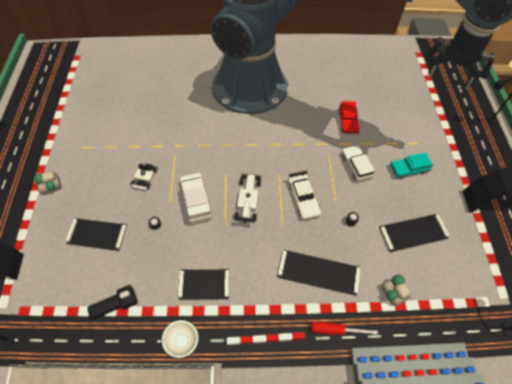

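The top view (512x384) shows:
- **Bays:** xl (201,104), l (114,138), m (385,141), s (292,97).
- **Cars:** coupe (206,173), formula (258,172), hatch (151,208), kart (352,197).
- **Van:** (305,171).
- **Leave alone:** turquoise (99,205) and red (151,266) look-alikes, and small posts at (167,149) and (337,149).

Next I'll measure them from depth plus colour.

```bash
cat > h.py <<'E'
import cv2, numpy as np
def cloud(im):
    K=np.array([[im["fx"],0,im["cx"]],[0,im["fy"],im["cy"]],[0,0,1.]])
    h,w=im["depth"].shape; u,v=np.meshgrid(np.arange(w),np.arange(h))
    n=cv2.undistortPoints(np.stack([u,v],-1).reshape(-1,1,2).astype(float),K,np.array(im["D"],float)).reshape(h,w,2)
    P=np.dstack([n,np.ones((h,w))])*im["depth"][...,None].astype(float)
    T=np.array(im["camera_from_world"]); return (P-T[:3,3])@T[:3,:3]
def pix(im,p):
    K=np.array([[im["fx"],0,im["cx"]],[0,im["fy"],im["cy"]],[0,0,1.]]);T=np.array(im["camera_from_world"])
    return cv2.projectPoints(np.array([p],float),cv2.Rodrigues(T[:3,:3])[0],T[:3,3],K,np.array(im["D"],float))[0].ravel()
def rect(xy):
    (c,s,a)=cv2.minAreaRect((xy*1000).astype(np.float32))
    if s[0]<s[1]: s=s[::-1]; a+=90
    a=(a+90)%180-90
    return np.array(c)/1000,np.array(s),np.deg2rad(a)
E
python3 - <<'E'
from h import *
for n in("top","scene"):
    im=dict(np.load(n+"0.npz")); W=cloud(im); px=im["pixels"].astype(int)
    reg=(W[...,0]>0.2)&(W[...,0]<0.72)&(abs(W[...,1])<0.56)
    fl=reg&(px.min(-1)>90); print(n,"floor z",np.percentile(W[fl][:,2],[5,50,95]))
    X=W[fl&(W[...,2]<.01)]; print("plane",np.linalg.lstsq(np.c_[X[:,:2],np.ones(len(X))],X[:,2],rcond=None)[0])
    for nm,m in(("high",reg&(W[...,2]>.012)&(W[...,2]<.08)),("dark",reg&(W[...,2]<.012)&(px.max(-1)<60))):
        N,l,st,ce=cv2.connectedComponentsWithStats(m.astype(np.uint8))
        for i in range(1,N):
            if st[i,4]<100: continue
            Q=W[l==i]; c,s,a=rect(Q[:,:2])
            print(nm,ce[i].round(),st[i,4],"c",c.round(4),"s",s.round(1),"a",round(a,3),"z",np.percentile(Q[:,2],[50,99]).round(4),px[l==i].mean(0).round())
E
```

```text
top floor z [-0.00283777  0.00103293  0.02731996]
plane [0.00100329 0.00028354 0.00034513]
high [141.  86.] 342 c [0.6928 0.3324] s [55.7 54.9] a 0.072 z [0.0398 0.0499] [108. 112.  87.]
high [356.  85.] 318 c [ 0.7139 -0.3281] s [97.9 49.8] a -1.034 z [0.0276 0.0429] [54. 49. 45.]
high [258. 169.] 573 c [ 0.4361 -0.0144] s [159.6  49.9] a -0.137 z [0.0229 0.0369] [170. 169. 150.]
high [304. 170.] 1004 c [ 0.4362 -0.154 ] s [138.7  59.4] a 0.259 z [0.06   0.0684] [181. 175. 156.]
high [207. 173.] 824 c [0.4331 0.1365] s [135.4  56.1] a 0.219 z [0.0277 0.0418] [160. 160. 141.]
high [434. 190.] 185 c [ 0.3787 -0.5482] s [57.7 23.6] a -0.004 z [0.0326 0.0476] [111. 111.  86.]
high [353. 196.] 318 c [ 0.3573 -0.304 ] s [84.2 53.6] a -0.221 z [0.018  0.0431] [126. 122. 107.]
high [152. 208.] 692 c [0.3291 0.2991] s [110.3  53.8] a 0.266 z [0.0384 0.0478] [171. 173. 154.]
high [ 99. 205.] 697 c [0.3393 0.4526] s [107.7  54.5] a -1.362 z [0.0391 0.0478] [ 46. 156. 137.]
dark [292.  97.] 695 c [ 0.6674 -0.1254] s [102.7  70.7] a -1.563 z [0.0059 0.0107] [48. 43. 40.]
dark [200. 105.] 1187 c 
[... 1240 characters left out ...]
7] [104.  96.  87.]
high [154. 222.] 114 c [ 0.5053 -0.2561] s [31.8 28.7] a -0.121 z [0.0199 0.0236] [116. 107.  97.]
high [396. 287.] 470 c [0.6945 0.3321] s [58.  55.7] a -1.463 z [0.0391 0.0478] [127. 133. 105.]
high [122. 296.] 446 c [ 0.6969 -0.3278] s [101.1  46.1] a -1.568 z [0.0281 0.0426] [78. 73. 68.]
dark [414. 232.] 1237 c [0.5418 0.4234] s [144.7  69.2] a -1.365 z [0.0041 0.008 ] [46. 44. 43.]
dark [ 95. 234.] 1048 c [ 0.5328 -0.4121] s [121.   69.7] a 1.424 z [0.0049 0.009 ] [46. 44. 43.]
dark [319. 272.] 1829 c [0.6446 0.1588] s [174.2  70.6] a 1.302 z [0.0046 0.0085] [51. 49. 47.]
dark [203. 284.] 1048 c [ 0.6681 -0.123 ] s [97.7 67.7] a 1.557 z [0.0048 0.0083] [52. 50. 48.]
```

Both views agree to about 2 mm, and the sizes identify every item. I'll start with the hatch.

```bash
cat > pp.py <<'E'
from cell import r, optics
import numpy as np
from scipy.spatial.transform import Rotation as Ro
CAR=dict(hatch=(.3305,.299,.270),coupe=(.433,.1364,.228),formula=(.4373,-.0162,-.085),kart=(.358,-.3033,-.24))
BAY=dict(hatch=(.5317,-.4118,1.425),coupe=(.5407,.4228,-1.367),formula=(.6436,.1588,1.303),kart=(.6678,-.1242,1.568))
UP=.20; ZG=.026
def quat(a): return Ro.from_matrix(np.array([[np.cos(a),np.sin(a),0],[np.sin(a),-np.cos(a),0],[0,0,-1]])).as_quat()
def above(x,y,a):
    c=[]
    for k in (0,np.pi):
        j=r.inverse_kinematics([x,y,UP],quat(a+k))
        if j is not None: c.append((np.abs(np.array(j)-r.current_q()).max()+(5 if abs(j[5])>2.7 else 0),k,j))
    c.sort(key=lambda t:t[0]); r.set_joints(c[0][2])
def say(s): print(s,"t",round(r.current_t(),2),"p",np.round(r.current_tool_pos(),4),"open mm",round(r.current_opening()*85,1),"F",np.round(r.current_contact_force(),1))
def pick(n):
    x,y,a=CAR[n]; above(x,y,a); say("above "+n)
    r.move_linear([x,y,.07],vel=.25); r.move_linear([x,y,ZG],vel=.1); say("down")
    r.set_gripper(0,squeeze=35); say("gripped")
    r.move_linear([x,y,UP],vel=.2); say("lifted")
def place(n):
    x,y,a=BAY[n]; above(x,y,a); say("over bay")
    r.move_linear([x,y,.06],vel=.25); r.move_linear([x,y,ZG+.006],vel=.06); say("set")
    r.set_gripper(1.0); say("released")
    r.move_linear([x,y,UP],vel=.25); say("clear")
E
python3 - <<'E'
from pp import *
import cv2
pick("hatch")
im=optics.get_image("scene"); cv2.imwrite("pics/lift1.png",im["pixels"][:,:,::-1])
E
```

```text
above hatch t 1.14 p [0.3306 0.2995 0.2002] open mm 84.8 F [-0.2  0.2  0.8]
down t 2.4 p [0.3308 0.2993 0.0266] open mm 85.2 F [-0.5 -0.2 -0.7]
gripped t 2.81 p [0.3308 0.2991 0.0267] open mm 50.8 F [-0.8 -1.9  8.1]
lifted t 3.83 p [0.33   0.2986 0.1991] open mm 50.8 F [ 0.   0.2 -0.7]
```

View pics/lift1.png

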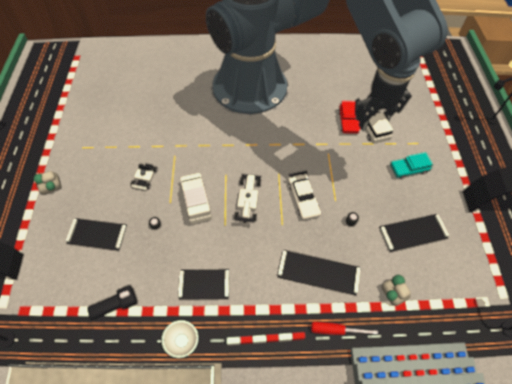

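The hatch is held level in the jaws at (378,128), and its 50.8 mm width reading fits. Now I'll place it and check the result.

```bash
cat >> pp.py <<'E'
def check(n):
    from h import cloud,rect
    for c in ("top","scene"):
        im=optics.get_image(c); W=cloud(im); x,y,a=BAY[n]
        d=W-[x,y,0]; u=d[...,0]*np.cos(a)+d[...,1]*np.sin(a); v=-d[...,0]*np.sin(a)+d[...,1]*np.cos(a)
        m=(abs(u)<.12)&(abs(v)<.06)&(W[...,2]>.0185)&(W[...,2]<.07)
        cc,s,b=rect(np.c_[u[m],v[m]]); print(n,c,"offset mm",(cc*1000).round(1),"size",s.round(1),"ang",round(b,3),"top z",np.percentile(W[m][:,2],98).round(4))
    return im
E
python3 - <<'E'
from pp import *
import cv2
place("hatch"); above(*CAR["coupe"])
im=check("hatch"); cv2.imwrite("pics/p1.png",im["pixels"][:,:,::-1])
E
```

```text
over bay t 6.48 p [ 0.5322 -0.411   0.2001] open mm 51.0 F [ 1.1  0.1 -1. ]
set t 7.81 p [ 0.5315 -0.4116  0.0318] open mm 50.8 F [-2.7  2.6  4.7]
released t 8.25 p [ 0.5317 -0.4118  0.0319] open mm 85.0 F [0.1 0.3 0.5]
clear t 9.07 p [ 0.5312 -0.4113  0.1984] open mm 85.0 F [-0.2  0.7 -0.1]
hatch top offset mm [5.  0.9] size [109.4  51.8] ang -0.009 top z 0.0523
hatch scene offset mm [ 4.3 -2.5] size [111.7  53.5] ang 0.021 top z 0.0505
```

View pics/p1.png

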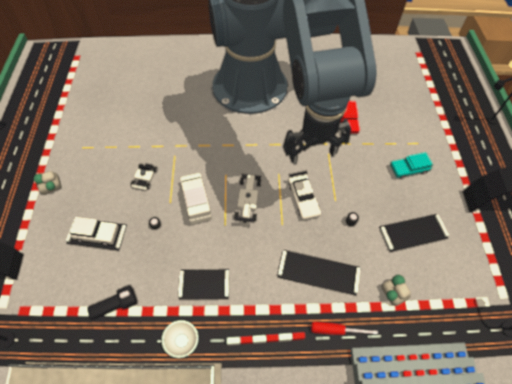

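The hatch is parked at (96,233), about 4.7 mm off along and 1 mm across, so within limits. Next come the coupe and the formula.

Run:
```python
from pp import *
import cv2
pick("coupe"); place("coupe"); above(*CAR["formula"]); check("coupe")
pick("formula"); 
if r.current_opening()*85>40: place("formula"); above(*CAR["kart"]); im=check("formula")
else: im=optics.get_image("scene")
cv2.imwrite("pics/p2.png",im["pixels"][:,:,::-1])
```

```text
above coupe t 11.43 p [0.4331 0.1363 0.2   ] open mm 85.3 F [-0.9  0.  -0.1]
down t 12.69 p [0.4334 0.1365 0.0267] open mm 85.3 F [ 0.6  0.2 -0.2]
gripped t 13.08 p [0.4334 0.1364 0.0267] open mm 52.9 F [-1.6 -2.5  7.7]
lifted t 14.1 p [0.4324 0.1363 0.1991] open mm 53.0 F [-1.3  0.2 -0.3]
over bay t 15.83 p [0.5407 0.4224 0.1997] open mm 52.4 F [-0.6  1.   0. ]
set t 17.16 p [0.5404 0.4226 0.0318] open mm 53.0 F [-2.5 -1.7  5.3]
released t 17.58 p [0.5407 0.4228 0.0318] open mm 85.0 F [-1.  -0.3  0.1]
clear t 18.41 p [0.5401 0.4224 0.1984] open mm 84.9 F [ 0.2  0.2 -0.1]
coupe top offset mm [-4.3 -0.6] size [141.6  54.5] ang -0.004 top z 0.0459
coupe scene offset mm [1.5 1.4] size [136.8  57.5] ang -0.014 top z 0.0435
above formula t 20.41 p [ 0.4374 -0.016   0.2   ] open mm 85.0 F [0.2 0.6 0.9]
down t 21.67 p [ 0.4377 -0.0162  0.0266] open mm 85.0 F [-0.2 -0.6 -0.4]
gripped t 22.09 p [ 0.4376 -0.0163  0.0267] open mm 49.0 F [-3.   0.1 10. ]
lifted t 23.11 p [ 0.4367 -0.0161  0.1991] open mm 48.9 F [-0.3 -0.5 -0.7]
over bay t 24.16 p [0.643  0.1581 0.1992] open mm 49.4 F [-0.2 -0.2 -1.4]
set t 25.48 p [0.6433 0.1588 0.0319] open mm 49.3 F [-3.7 -0.6  5. ]
released t 25.93 p [0.6436 0.1588 0.0319] open mm 85.0 F [ 0.8 -0.2  0.5]
clear t 26.76 p [0.6429 0.1587 0.1985] open mm 85.4 F [ 0.7  0.7 -0.4]
formula top offset mm [-10.1   0.4] size [175.5  58.6] ang -0.044 top z 0.0412
formula scene offset mm [-0.2 -1.6] size [155.   60.8] ang -0.037 top z 0.039
```

View pics/p2.png

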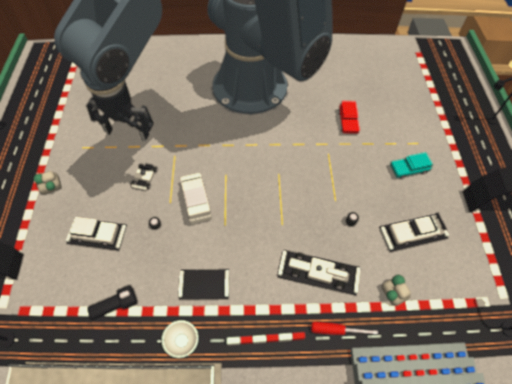

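The coupe is in at (414,231) and the formula at (319,271). The top view's formula extent of 175 mm includes stray pixels, so I'll recheck it at the end with a clean mask. Now the kart.

```bash
cat >> pp.py <<'E'
def final(n):
    "offset of car from its own bay, both measured in the same picture"
    import cv2
    from h import cloud,rect
    for c in ("top","scene"):
        im=optics.get_image(c); W=cloud(im); x,y,a=BAY[n]
        d=W-[x,y,0]; u=d[...,0]*np.cos(a)+d[...,1]*np.sin(a); v=-d[...,0]*np.sin(a)+d[...,1]*np.cos(a)
        m=((abs(u)<.11)&(abs(v)<.05)&(W[...,2]>.022)&(W[...,2]<.07)).astype(np.uint8)
        N,l,st,_=cv2.connectedComponentsWithStats(m); k=l==1+st[1:,4].argmax()
        cc,s,b=rect(np.c_[u[k],v[k]])
        al=(im["pixels"].min(-1)>75)&(abs(v)<.03)&(W[...,2]<.017)&(W[...,2]>.007)&(abs(u)>.04)&(abs(u)<.1)
        e=[np.median(u[al&(u*g>0)]) if (al&(u*g>0)).any() else np.nan for g in(-1,1)]
        print(n,c,"off mm",(cc*1000).round(1),"size",s.round(1),"ang",round(b,3),"z98",np.percentile(W[k][:,2],98).round(4),"bars u mm",(np.array(e)*1000).round(1))
    return im
E
python3 - <<'E'
from pp import *
import cv2
pick("kart")
if r.current_opening()*85>38: place("kart")
r.set_joints([1.046,.351,1.652,0,1.139,-.085])
for n in CAR:
    if True: im=final(n)
t=optics.get_image("top")
both=np.hstack([t["pixels"][60:240,60:440],im["pixels"][130:310,50:460]])[:,:,::-1]
cv2.imwrite("pics/p3.png",both); cv2.imwrite("pics/p3t.png",cv2.resize(t["pixels"][70:180,70:420,::-1],None,fx=2.2,fy=2.2,interpolation=cv2.INTER_CUBIC))
from h import *
W=cloud(t); q=W[(abs(W[...,0]-.436)<.1)&(abs(W[...,1]+.154)<.08)&(W[...,2]>.012)]; print("van",rect(q[:,:2]))
say("end")
E
```

```text
above kart t 29.07 p [ 0.3582 -0.3032  0.2   ] open mm 84.9 F [ 0.3 -0.7 -0.4]
down t 30.32 p [ 0.3583 -0.3036  0.0266] open mm 84.7 F [ 0.6 -0.5  0.2]
gripped t 30.76 p [ 0.3582 -0.3035  0.0266] open mm 46.7 F [-0.9  0.8  7.3]
lifted t 31.77 p [ 0.3576 -0.3029  0.1991] open mm 46.6 F [ 0.1  0.8 -0.6]
over bay t 33.12 p [ 0.6672 -0.1249  0.1996] open mm 47.0 F [ 1.  -0.4  0.5]
set t 34.44 p [ 0.6675 -0.1241  0.0317] open mm 47.0 F [-3.7  0.8  4.8]
released t 34.91 p [ 0.6678 -0.1242  0.0319] open mm 84.7 F [ 0.8  0.2 -0.4]
clear t 35.73 p [ 0.6671 -0.124   0.1984] open mm 84.9 F [ 0.3  0.2 -1.1]
hatch top off mm [4.8 0.3] size [109.4  52.4] ang -0.01 z98 0.0527 bars u mm [-65.6  69.1]
hatch scene off mm [ 4.9 -1.9] size [110.3  53.9] ang 0.02 z98 0.0504 bars u mm [-66.4  70.1]
coupe top off mm [ 0.2 -0.5] size [134.   53.4] ang 0.009 z98 0.0456 bars u mm [-78.8  82.2]
coupe scene off mm [1.  1.6] size [135.   58.7] ang -0.014 z98 0.0435 bars u mm [-78.2  83.2]
formula top off mm [-0.  -0.5] size [154.2  50.3] ang -0.042 z98 0.0414 bars u mm [-93.4  89.9]
formula scene off mm [21.8 -2. ] size [110.2  51.4] ang -0.036 z98 0.0393 bars u mm [-93.2  90. ]
kart top off mm [-5.4  0.8] size [46.3 39.8] ang 1.544 z98 0.0483 bars u mm [-54.7  56. ]
kart scene off mm [-3.4 -1.5] size [47.5 31.4] ang -1.556 z98 0.045 bars u mm [-54.4  54.5]
van (array([ 0.43643106, -0.15400009]), array([139.13642883,  59.79439545]), np.float64(0.25680915654855896))
end t 38.87 p [0.2344 0.4975 0.2531] open mm 84.8 F [-0.7 -0.2  0.6]
```

View pics/p3t.png

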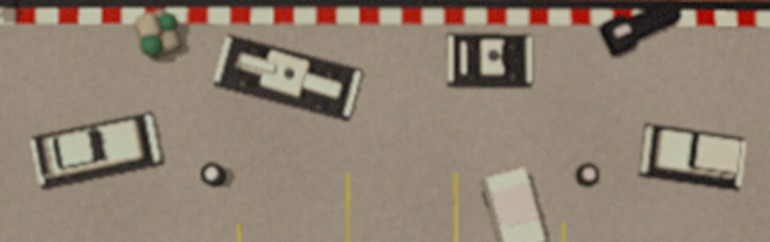

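View pics/p3.png

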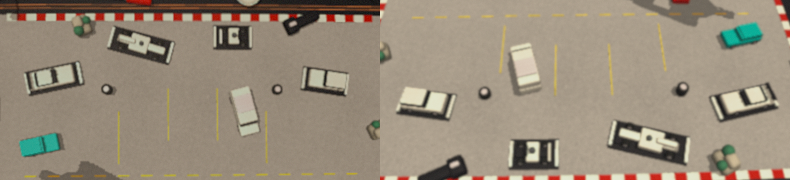

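All four are in their bays, between the bars and in line. The kart mask only caught its seat and pods, and the formula's scene mask split, so I'll recheck those two along the bay with a lower cut.

Run:
```python
from pp import *
from h import *
for c in("top","scene"):
    im=optics.get_image(c); W=cloud(im)
    for n,L in(("kart",.0485),("formula",.086)):
        x,y,a=BAY[n]; d=W-[x,y,0]; u=d[...,0]*np.cos(a)+d[...,1]*np.sin(a); v=-d[...,0]*np.sin(a)+d[...,1]*np.cos(a)
        for z in(.010,.014,.0175):
            m=(abs(u)<L)&(abs(v)<.045)&(W[...,2]>z)&(W[...,2]<.07)
            print(c,n,z,"u",(np.array([u[m].min(),u[m].max()])*1000).round(1),"v",(np.array([v[m].min(),v[m].max()])*1000).round(1))
```

```text
top kart 0.01 u [-44.6  44.2] v [-35.8  36.5]
top kart 0.014 u [-44.6  39.4] v [-27.2  27.2]
top kart 0.0175 u [-44.3  39.4] v [-27.2  27.2]
top formula 0.01 u [-84.8  85.1] v [-35.8  37.9]
top formula 0.014 u [-83.1  76.7] v [-29.   32.2]
top formula 0.0175 u [-82.5  76.7] v [-29.   32.2]
scene kart 0.01 u [-43.1  40. ] v [-28.6  26.1]
scene kart 0.014 u [-43.1  40. ] v [-28.2  26.1]
scene kart 0.0175 u [-43.1  40. ] v [-28.2  26.1]
scene formula 0.01 u [-83.  77.] v [-33.9  31.4]
scene formula 0.014 u [-83.  77.] v [-33.9  31. ]
scene formula 0.0175 u [-79.7  77. ] v [-33.9  31. ]
```

Measured this way, the kart is about -2 mm along and the formula about -3 mm along, both near 0 across. Everything is well within limits, so I'm handing in.

```bash
python3 -c "
from cell import r
r.hand_in(); print(r.current_t())"
```

```text
the job is handed in; nothing more can be done
the job is handed in; nothing more can be done
```

All four racing cars are parked in their own bays and released: formula in xl, coupe in l, hatch in m, kart in s. I handed the job in at about 39 s of the 112 s allowed; no verdict is reported.

| Car | Along bay (limit 12 mm) | Across bay (limit 13 mm) | Angle (limit 0.17 rad) |
|---|---|---|---|
| hatch | about 5 mm (3 mm measured from the bars) | under 2 mm | 0.02 rad or less |
| coupe | about 1 mm | under 2 mm | 0.02 rad or less |
| formula | about 3 mm | under 2 mm | about 0.04 rad |
| kart | about 2 mm | under 1 mm | about 0.03 rad or less |

- **Height:** the car tops rose by 3.3 to 5.2 mm from their starting heights, which fits wheels on the 5 mm plate. I did not measure tilt separately; the cars looked level in the pictures.
- **Van:** in the top view it measured within 1 mm of its starting place.
- **Checks that disagreed:**
  - The first top-view check of the formula showed a false 10 mm offset from stray pixels.
  - A later scene-view check showed a false 22 mm offset because the mask split.
  - The kart's first mask caught only its seat and pods.
  - A recheck with a lower height cut settled both cars, and the two views then agreed to about 1 mm.

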